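# Square mallet off its hook and onto the cork pad

### The job

Lift the square-headed wooden mallet off its hook on the tool rack and stand it upright, head down, in the middle of the cork pad on the carver's bench. Set it down without dropping it, let go of it, and leave the round-headed mallet and the scraper hanging where they are.

Things in the scene. Friction and masses are not known exactly. Their poses are not given: they have to be found in the camera images.
- mallet_eye (a point): Square-headed mallet, 200 mm tall, 0.3-0.5 kg, hanging head down: wooden block head 56 x 100 x 60 mm (x, y, z), above it a flat handle 40 mm wide (y), 18 thick (x), with a slot 26 mm wide, 40 tall, right through it along x. Point: slot centre, 32 mm below the handle's top, 168 above the head's flat underside; z up. It can be pinched here across the 40 mm width, fingers beside the hook bar.
- rack: Fixed rack, 234 mm high. Origin on the bench below its rail's front face; three equal hooks at y = -130, 0, 130 mm, one tool on each (any order). Hook: level steel bar 8 mm thick, top 223 mm up, pointing along -x (robot side); at x = -78 mm it turns up 10 mm. It runs through the tool's slot, whose upper end rests on it: raise a tool 10 to 32 mm, then draw it 60 mm or more along -x.
- pad_top (a point): Centre of the top of a square cork pad lying fixed on the bench, 160 x 160 mm, 8 mm thick; z up.
- round_mallet_eye (a point): Bystander: mallet with a round, conical wooden head (72 mm across at the bottom, 85 mm high), 200 mm tall, hanging from another hook; same handle and slot. Point: its slot's centre, 168 mm above its underside; axes as for the square mallet.
- scraper_eye (a point): Bystander: scraper with a thin steel blade 64 mm wide, 175 mm tall in all, hanging from another hook; same handle and slot. Point: its slot's centre, 143 mm above the blade's lower edge; axes as for the square mallet.

How it is judged:
By the outcome, as a careful person would: the job done as asked, in the order asked, and still so for the second after the job is handed in, with the robot touching nothing.
It also fails if it takes over 32 s, if anything falls off the work surface, if the arm or the gripper's body presses on something with over 40 N, if the wrist force passes 120 N, or if a joint passes its speed limit or range.

### The arm

A 6-joint arm with a two-finger parallel gripper is mounted at the origin on the work surface. World frame = base frame: x ahead of the robot, y to its left, z up, the work surface at z = 0. Lengths are in m, angles in degrees, forces in N, time in s.
With the tool pointing down it reaches from about 0.3 to 0.95 m from the base axis. Payload 3.1 kg.
Tool frame: the origin (TCP) lies between the finger pads; the fingertips stand 22 mm ahead of it and the grasp point (between the pads) lies 3 mm ahead of it (manip.finger_overhang is the distance from the TCP to the fingertips, in m); z points along the fingers, y is the line along which they close (so a half turn about z gives the same grasp; the last joint's range is limited). The gripper opens to 85 mm and grips with 20 to 120 N. Pads are 22 mm wide; open, the fingers measure 114 mm over their backs; the gripper's body (76 mm by 85 mm) begins 54 mm behind the grasp point. The pads swing forward as they close: fully open they stand 13 mm farther back than shut.
Start: joints at [-75.613, 17.653, 93.61, -0, 68.738, -3.994], TCP at [0.197, -0.593, 0.253] pointing down, gripper open.
Joint ranges: [-175.34, 175.34], [-45.06, 112.39], [2.9, 150.54], [-68.45, 248.45], [3.09, 151.38], [-168.51, 168.51]. Speed limits (degrees/s): [159.86, 159.86, 180, 180, 180, 180].

### API

Orientations are given as [roll, pitch, yaw] about the fixed x, y, z axes, in that order (R = Rz(yaw) Ry(pitch) Rx(roll)).
In Python, from workcell import get_obs, camera, hand_in, manip gives the robot as it stands.
- The arm moves only by the shell command python3 -m pendant 'ROWS'. ROWS is JSON, a list of rows, each a list of 7 numbers: the shift along the world's x, y, z in m, then the turn, a rotation vector about the world's x, y, z in rad, then the opening, from -1 (shut) to 1 (fully open), so that 0 is half open. In form: [[tx, ty, tz, ax, ay, az, claw], ...]. A call has 1 to 12 rows; each row is the pose to reach, as a shift and turn from the pose commanded when the call began; what a row does not reach only later rows make up. A row lasts 1/12 s, in which the tool goes at most 41.7 mm and 7.16 degrees, less where a joint would pass 70% of its speed; a pose out of reach is approached as far as the arm can. A call with a gripper value outside its range is refused whole. The fingers move at their own pace and stop on an object; the grip force is fixed at half the most. Time passes only in rows, so rows that repeat a pose let the fingers close. It gives the time, the measured TCP pose, the force, the opening and the grip force at its end, in the units of the state.
- get_obs(): the state, without advancing time (a new reading comes with each control period).
- camera(name): name is "side" or "top" or "wrist"; returns a dict with "frame" (400x640x3 uint8, blue, green, red), "vertical_fov" (degrees; the focal length in pixels is half the picture's height over the tangent of half this angle, whatever the lens; pixels are square), "cx", "cy" (the principal point, pixels), "extrinsics" (4x4, takes a point from camera to world coordinates); the wrist camera has in their place "T_tool_cam" (4x4, takes a point from camera to tool coordinates, whose origin is the TCP and whose axes are the flange's). Camera axes: x right, y down, z forward; pixel columns grow to the right and rows downward; lengths in m; the calibration is good to about 2 mm. A picture is of the moment at which its call begins: read the wrist's pose just before it. There is no depth.
- hand_in(): hands the job in; it is judged then, once.
The state is a dict: "time_s": time; "joint_pos": joint angles; "qvel": joint speeds; "effort": joint torques, N m; "ee_pos": TCP position; "orientation": TCP orientation; "force": force on the tool from outside, world axes, zero at the start; "wrist_torque": the same for the moment, N m; "grip_width": opening from 0.0 (shut) to 1.0 (fully open); "gripper_force": force on a finger pad.
Only numpy, scipy, OpenCV 4.12 (cv2) and the standard library are available. Lean on these libraries where they do the work, as an engineer would, in place of code of your own. Each camera call takes 0.05 s, during which the arm holds its last target. There are 200 camera calls.

## Working session

There is one attempt and no reset: what is moved stays moved. The work goes in short steps, Python scripts to look and compute and a shell command to move; the robot and the scene stay as the last step left them, time stands still between calls to the robot, and variables do not carry over. Pictures are saved under pics/ and viewed, at most 10 in all, crops included, and the job is handed in when it is done.

```bash
mkdir -p pics; cat > h.py <<'E'
import numpy as np, cv2
from workcell import get_obs, camera, manip
def snap(n,f):
    o=get_obs(); c=camera(n); cv2.imwrite(f,c["frame"]); 
    return o,c
def ray(c,u,v,E=None):
    E=np.array(c["extrinsics"] if E is None else E); f=200/np.tan(np.radians(c["vertical_fov"])/2)
    d=E[:3,:3]@np.array([(u-c["cx"])/f,(v-c["cy"])/f,1]); return E[:3,3],d
def onz(c,u,v,z):
    p,d=ray(c,u,v); return p+d*(z-p[2])/d[2]
def proj(c,P):
    E=np.linalg.inv(np.array(c["extrinsics"])); f=200/np.tan(np.radians(c["vertical_fov"])/2)
    q=E[:3,:3]@np.array(P)+E[:3,3]; return [c["cx"]+f*q[0]/q[2],c["cy"]+f*q[1]/q[2]]
def tri(rs):
    A=0;b=0
    for p,d in rs:
        d=d/np.linalg.norm(d); M=np.eye(3)-np.outer(d,d); A=A+M;b=b+M@p
    x=np.linalg.solve(A,b); return x,[np.linalg.norm((np.eye(3)-np.outer(d,d)/(d@d))@(x-p)) for p,d in rs]
E
python3 - <<'E'
from h import *
import pickle
np.set_printoptions(precision=4,suppress=True)
D={}
for n in("side","top"):
    o,c=snap(n,f"pics/{n}.png"); D[n]=c; print(n,c["vertical_fov"],c["cx"],c["cy"],np.array(c["extrinsics"]))
pickle.dump(D,open("c.pkl","wb"))
print(o)
E
```

```text
side 57.08334002680976 321.8212383657282 202.854950117527 [[-0.9877 -0.1157  0.1056  0.5068]
 [-0.1566  0.7107 -0.6858  0.4285]
 [ 0.0043 -0.6939 -0.7201  0.603 ]
 [ 0.      0.      0.      1.    ]]
top 52.16365583241431 319.3778289182892 205.6928132893724 [[ 0.0007 -0.9788  0.2046  0.3893]
 [-1.     -0.0016 -0.0043  0.0066]
 [ 0.0045 -0.2046 -0.9788  0.9118]
 [ 0.      0.      0.      1.    ]]
{'time_s': 0.05, 'joint_pos': array([-75.6124,  17.705 ,  93.689 ,  -0.0001,  68.7359,  -3.9941]), 'qvel': array([-0.0633,  0.0116, -0.1333, -0.017 , -0.0136,  0.0079]), 'effort': array([ -0.0004, -41.6701, -27.787 ,  -0.    ,   0.0044,   0.    ]), 'ee_pos': array([ 0.1969, -0.5924,  0.252 ]), 'orientation': array([-179.8703,   -0.009 ,   18.3817]), 'force': array([-0.2153,  0.1958,  0.5493]), 'wrist_torque': array([ 0.0116, -0.0017, -0.044 ]), 'gripper_force': 0.0, 'grip_width': 1.00115516105412}
```

View pics/side.png

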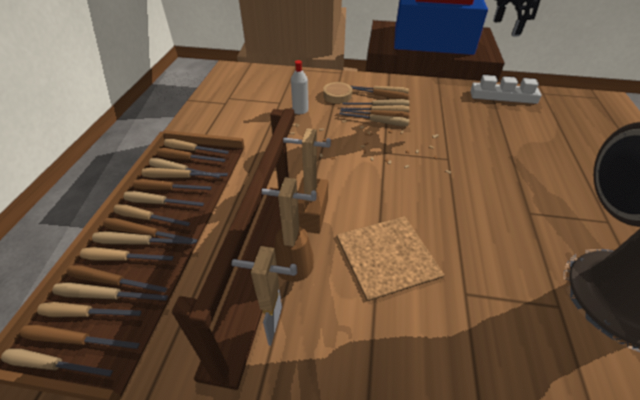

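View pics/top.png

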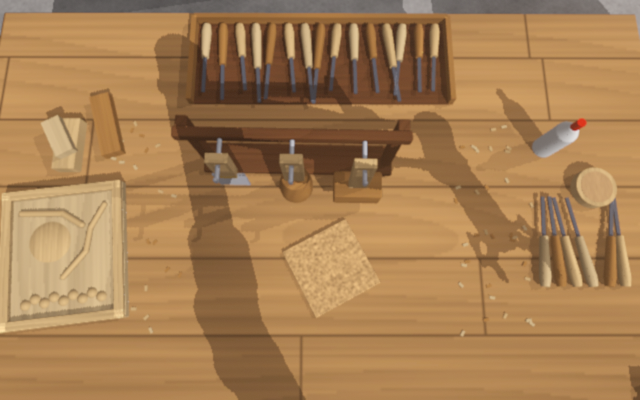

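The square mallet hangs on the right hook in the top view, near (362,175), which is the -y side. The round mallet is in the middle and the scraper on the left. The pad is at about (331,268), rotated. I'll enlarge both views.

```bash
python3 - <<'E'
import cv2
t=cv2.imread("pics/top.png"); s=cv2.imread("pics/side.png")
cv2.imwrite("pics/t2.png",cv2.resize(t[115:325,165:425],None,fx=2.85,fy=2.85,interpolation=cv2.INTER_CUBIC)) 
cv2.imwrite("pics/s2.png",cv2.resize(s[100:310,200:460],None,fx=2.85,fy=2.85,interpolation=cv2.INTER_CUBIC))
E
```

```text
(no output)
```

View pics/t2.png

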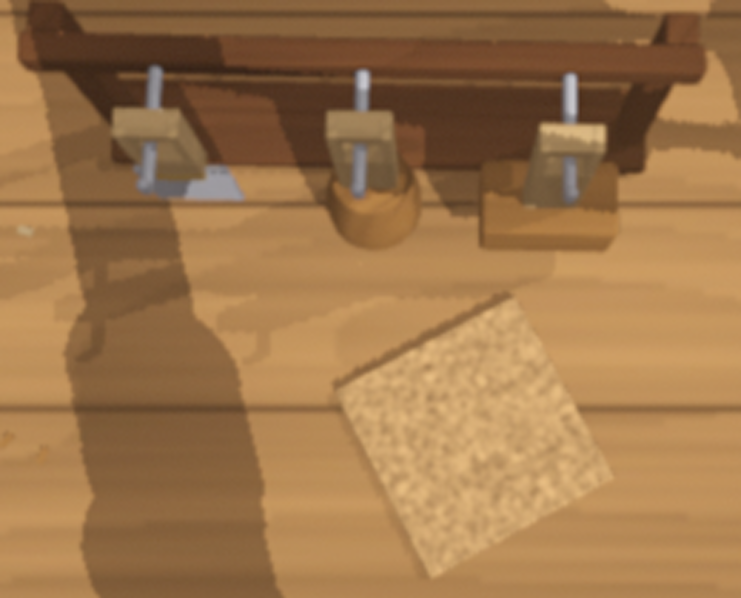

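View pics/s2.png

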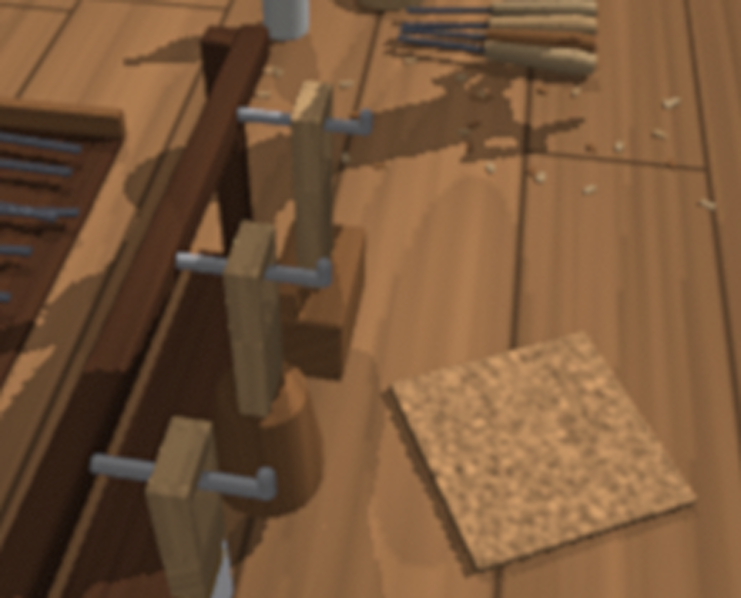

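```bash
python3 - <<'E'
from h import *; import pickle
np.set_printoptions(precision=4,suppress=True)
D=pickle.load(open("c.pkl","rb")); t,s=D["top"],D["side"]
T=lambda u,v:((u+.5)/2.85-.5+165,(v+.5)/2.85-.5+115)
S=lambda u,v:((u+.5)/2.85-.5+200,(v+.5)/2.85-.5+100)
P=np.array([onz(t,*T(*q),.008) for q in[(512,296),(612,477),(432,577),(338,388)]])
Q=np.array([onz(s,*S(*q),.008) for q in[(388,390),(585,333),(694,497),(478,570)]])
for X in(P,Q): print("pad",X.mean(0),np.linalg.norm(X-np.roll(X,1,0),axis=1),np.degrees(np.arctan2(*(X[1]-X[0])[1::-1])))
H=np.array([onz(t,*T(*q),.235) for q in[(543,124),(606,125),(602,147),(538,146)]]);print("sq handle top",H,H.mean(0))
H=np.array([onz(s,*S(*q),.235) for q in[(298,98),(307,82),(331,85),(325,101)]]);print("side",H,H.mean(0))
print("tri hook tip sq", tri([ray(t,*T(571,198)),ray(s,*S(364,115))]))
print("hook tips", [onz(t,*T(*q),.23) for q in[(147,187),(359,190),(571,195)]])
print("hook roots", [onz(t,*T(*q),.223) for q in[(155,68),(362,71),(570,75)]])
print("head bottom front corners",[onz(t,*T(*q),.035) for q in[(481,249),(613,251)]])
print("head top corners",[onz(t,*T(*q),.095) for q in[(481,232),(617,236),(621,165),(483,160)]])
print("tri handle top fronts",tri([ray(t,*T(570,136)),ray(s,*S(315,92))]))
E
```

```text
pad [ 0.4421 -0.0225  0.008 ] [0.1539 0.1589 0.1559 0.1593] -151.9379503199806
pad [ 0.4432 -0.0193  0.008 ] [0.1537 0.1617 0.1544 0.1581] -150.73205665144113
sq handle top [[ 0.6151 -0.0585  0.235 ]
 [ 0.6145 -0.0969  0.235 ]
 [ 0.6006 -0.094   0.235 ]
 [ 0.6011 -0.0552  0.235 ]] [ 0.6078 -0.0762  0.235 ]
side [[ 0.6156 -0.0772  0.235 ]
 [ 0.6133 -0.0942  0.235 ]
 [ 0.5985 -0.0935  0.235 ]
 [ 0.5992 -0.0768  0.235 ]] [ 0.6066 -0.0854  0.235 ]
tri hook tip sq (array([ 0.5731, -0.0756,  0.2277]), [np.float64(0.002559699873082512), np.float64(0.002559699873082577)])
hook tips [array([0.5763, 0.1815, 0.23  ]), array([0.5747, 0.0532, 0.23  ]), array([ 0.5718, -0.0752,  0.23  ])]
hook roots [array([0.6552, 0.1824, 0.223 ]), array([0.6535, 0.053 , 0.223 ]), array([ 0.6512, -0.0771,  0.223 ])]
head bottom front corners [array([ 0.5808, -0.0282,  0.035 ]), array([ 0.5794, -0.1299,  0.035 ])]
head top corners [array([ 0.5802, -0.0259,  0.095 ]), array([ 0.5774, -0.1238,  0.095 ]), array([ 0.6306, -0.1283,  0.095 ]), array([ 0.6342, -0.0277,  0.095 ])]
tri handle top fronts (array([ 0.6047, -0.0738,  0.2429]), [np.float64(0.000182465071961703), np.float64(0.00018246507196134978)])
```

```bash
python3 -m pendant '[[0.01,0.013,0.01,0,0,-0.01,1],[0.03,0.038,0.03,0,0,-0.03,1],[0.055,0.07,0.05,0,0,-0.06,1],[0.08,0.1,0.07,0,0,-0.09,1],[0.105,0.133,0.085,0,0,-0.12,1],[0.13,0.165,0.09,0,0,-0.15,1],[0.155,0.196,0.09,0,0,-0.18,1],[0.18,0.228,0.09,0,0,-0.21,1],[0.205,0.26,0.09,0,0,-0.24,1],[0.23,0.29,0.09,0,0,-0.27,1],[0.255,0.322,0.09,0,0,-0.30,1],[0.28,0.354,0.09,0,0,-0.337,1]]'
```

```text
time_s: 1.1
ee_pos: [0.4777, -0.2371, 0.3429]
orientation: [-180.0, 0.0, -1.0]
force: [1.2, -0.6, 0.4]
grip_width: 1.002
gripper_force: 0.0
```

```bash
python3 -m pendant '[[0.02,0.026,0,0,0,0,1],[0.044,0.055,0,0,0,0,1],[0.068,0.085,0,0,0,0,1],[0.092,0.115,0,0,0,0,1],[0.113,0.142,0,0,0,0,1],[0.124,0.156,0,0,0,0,1],[0.129,0.1625,0,0,0,0,1],[0.129,0.1625,0,0,0,0,1],[0.129,0.1625,0,0,0,0,1]]'
python3 - <<'E'
from h import *; import pickle
from scipy.spatial.transform import Rotation as R
o,c=snap("wrist","pics/w1.png")
W=np.eye(4);W[:3,:3]=R.from_euler("xyz",o["orientation"],degrees=True).as_matrix();W[:3,3]=o["ee_pos"]
c["extrinsics"]=W@np.array(c["T_tool_cam"]);pickle.dump(c,open("w1.pkl","wb"))
print(o["ee_pos"],o["orientation"]);print(np.round(c["extrinsics"],4))
for P in[(.615,-.0565,.235),(.615,-.0965,.235),(.597,-.0965,.235),(.597,-.0565,.235),(.573,-.0755,.233)]: print(np.round(proj(c,P),1))
E
```

```text
time_s: 1.85
ee_pos: [0.6055, -0.077, 0.3426]
orientation: [180.0, 0.1, -0.9]
force: [0.1, -0.1, 0.6]
grip_width: 1.002
gripper_force: 0.0
[ 0.60545282 -0.07700518  0.34263718] [ 1.79962345e+02  9.91663639e-02 -9.04440714e-01]
[[-1.680e-02 -9.601e-01 -2.790e-01  6.771e-01]
 [-9.999e-01  1.640e-02  3.900e-03 -7.710e-02]
 [ 8.000e-04  2.791e-01 -9.603e-01  4.635e-01]
 [ 0.000e+00  0.000e+00  0.000e+00  1.000e+00]]
[294.1 187.7]
[349.9 186.8]
[349.7 210.6]
[295.1 211.4]
[321.6 240.1]
```

View pics/w1.png

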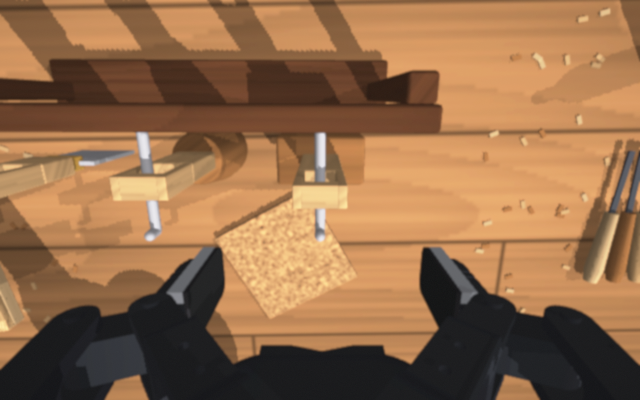

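The handle top spans u 293.5–347.5 and v 184–208, which agrees with the estimate to 1–2 mm. The fingers straddle it clear of the neighbouring tools, so I'll descend and close.

```bash
python3 -m pendant '[[0.001,0.001,-0.01,0,0,0,1],[0.001,0.001,-0.03,0,0,0,1],[0.001,0.001,-0.055,0,0,0,1],[0.001,0.001,-0.08,0,0,0,1],[0.001,0.001,-0.1,0,0,0,1],[0.001,0.001,-0.118,0,0,0,1],[0.001,0.001,-0.13,0,0,0,1],[0.001,0.001,-0.136,0,0,0,1],[0.001,0.001,-0.136,0,0,0,1],[0.001,0.001,-0.136,0,0,0,1]]' &&  python3 -m pendant '[[0,0,0,0,0,0,0.4],[0,0,0,0,0,0,0.2],[0,0,0,0,0,0,0],[0,0,0,0,0,0,-0.1],[0,0,0,0,0,0,-0.3],[0,0,0,0,0,0,-1],[0,0,0,0,0,0,-1],[0,0,0,0,0,0,-1],[0,0,0,0,0,0,-1],[0,0,0,0,0,0,-1]]'
```

```text
time_s: 2.73
ee_pos: [0.6072, -0.0761, 0.2077]
orientation: [180.0, -0.0, -1.0]
force: [0.3, 0.7, 1.0]
grip_width: 1.001
gripper_force: 0.0
time_s: 3.57
ee_pos: [0.6077, -0.0757, 0.2084]
orientation: [180.0, -0.1, -0.9]
force: [-1.8, -0.7, 4.7]
grip_width: 0.457
gripper_force: 60.2
```

```bash
python3 -m pendant '[[0,0,0.003,0,0,0,-1],[0,0,0.008,0,0,0,-1],[0,0,0.013,0,0,0,-1],[0,0,0.018,0,0,0,-1],[0,0,0.021,0,0,0,-1],[0,0,0.021,0,0,0,-1],[0,0,0.021,0,0,0,-1]]'
python3 - <<'E'
from h import *
a=snap("side","pics/s3.png");s=cv2.imread("pics/s3.png")
cv2.imwrite("pics/s3.png",cv2.resize(s[100:300,220:420],None,fx=3,fy=3,interpolation=cv2.INTER_CUBIC))
E
```

```text
time_s: 4.15
ee_pos: [0.6072, -0.0756, 0.2285]
orientation: [180.0, -0.0, -0.9]
force: [-0.9, -0.2, -3.8]
grip_width: 0.454
gripper_force: 60.6
```

View pics/s3.png

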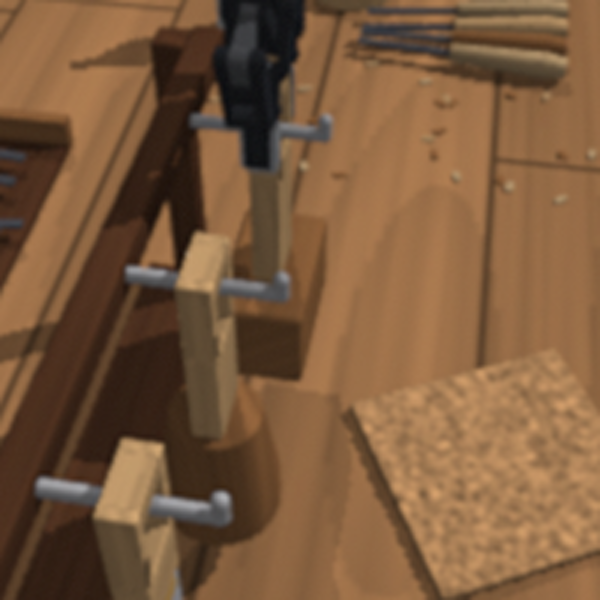

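Lifted to mid-slot, with the force showing only the mallet's weight. The other tools are undisturbed. Next I draw it straight out, then move over the pad.

```bash
python3 -m pendant '[[-0.005,0,0,0,0,0,-1],[-0.015,0,0,0,0,0,-1],[-0.028,0,0,0,0,0,-1],[-0.043,0.001,0,0,0,0,-1],[-0.06,0.001,0,0,0,0,-1],[-0.078,0.001,0,0,0,0,-1],[-0.094,0.0015,0,0,0,0,-1],[-0.104,0.002,0,0,0,0,-1],[-0.11,0.002,0,0,0,0,-1],[-0.11,0.002,0,0,0,0,-1]]' && python3 -m pendant '[[-0.003,0.003,0,0,0,0,-1],[-0.01,0.01,0,0,0,0,-1],[-0.02,0.02,0,0,0,0,-1],[-0.031,0.03,0,0,0,0,-1],[-0.042,0.04,0,0,0,0,-1],[-0.05,0.048,0,0,0,0,-1],[-0.0545,0.0525,0,0,0,0,-1],[-0.0545,0.0525,0,0,0,0,-1],[-0.0545,0.0525,0,0,0,0,-1]]'
python3 - <<'E'
from h import *
a=snap("side","pics/s4.png");s=cv2.imread("pics/s4.png")
cv2.imwrite("pics/s4.png",cv2.resize(s[100:310,220:480],None,fx=2.85,fy=2.85,interpolation=cv2.INTER_CUBIC))
E
```

```text
time_s: 5.03
ee_pos: [0.4955, -0.0735, 0.2281]
orientation: [-180.0, 0.1, -0.9]
force: [-0.3, -0.5, -3.6]
grip_width: 0.458
gripper_force: 60.7
time_s: 5.78
ee_pos: [0.4428, -0.0209, 0.2286]
orientation: [180.0, -0.1, -0.9]
force: [-0.2, -0.3, -3.5]
grip_width: 0.461
gripper_force: 61.0
```

View pics/s4.png

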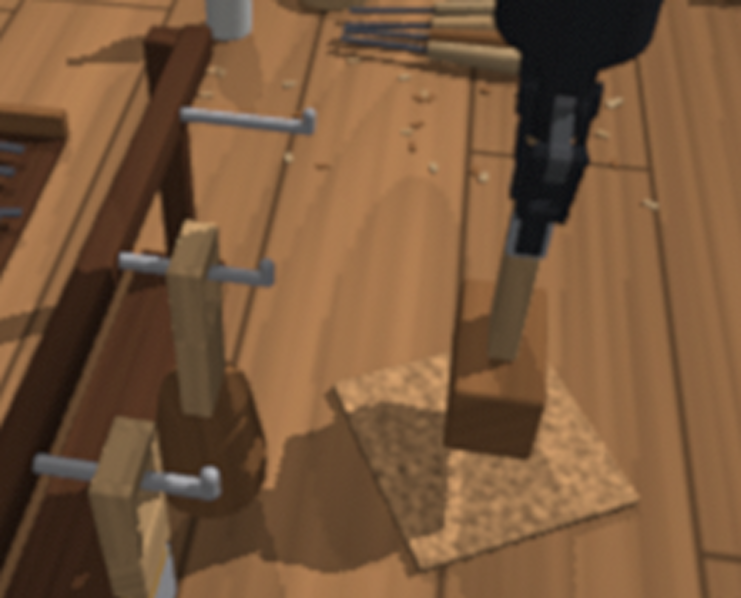

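Off the hook and over the pad, apparently upright. I'll check tilt from the near lower corners (447,446) and (530,457) and start lowering.

```bash
python3 - <<'E'
from h import *; import pickle
s=pickle.load(open("c.pkl","rb"))["side"]
S=lambda u,v:((u+.5)/2.85-.5+220,(v+.5)/2.85-.5+100)
for q,z in[((447,446),.055),((530,457),.055),((455,390),.115),((540,405),.115)]: print(np.round(onz(s,*S(*q),z),4))
E
python3 -m pendant '[[0,0,-0.004,0,0,0,-1],[0,0,-0.012,0,0,0,-1],[0,0,-0.022,0,0,0,-1],[0,0,-0.031,0,0,0,-1],[0,0,-0.037,0,0,0,-1],[0,0,-0.04,0,0,0,-1],[0,0,-0.04,0,0,0,-1],[0,0,-0.04,0,0,0,-1]]'
```

```text
[0.468  0.0235 0.055 ]
[0.4157 0.0236 0.055 ]
[0.4698 0.0263 0.115 ]
[0.4199 0.0296 0.115 ]
time_s: 6.5
ee_pos: [0.4425, -0.0212, 0.1879]
orientation: [-180.0, 0.0, -0.9]
force: [-0.0, 0.5, -3.4]
grip_width: 0.457
gripper_force: 61.0
```

```bash
python3 -m pendant '[[0,0,-0.001,0,0,0,-1],[0,0,-0.002,0,0,0,-1],[0,0,-0.003,0,0,0,-1],[0,0,-0.004,0,0,0,-1],[0,0,-0.005,0,0,0,-1],[0,0,-0.005,0,0,0,-1],[0,0,-0.005,0,0,0,-1]]'
```

```text
time_s: 7.08
ee_pos: [0.4425, -0.0211, 0.1832]
orientation: [-180.0, 0.0, -0.9]
force: [0.3, -0.4, -2.7]
grip_width: 0.46
gripper_force: 61.0
```

```bash
python3 -m pendant '[[0,0,-0.0005,0,0,0,-1],[0,0,-0.001,0,0,0,-1],[0,0,-0.001,0,0,0,-1],[0,0,-0.001,0,0,0,-1]]'
```

```text
time_s: 7.42
ee_pos: [0.4425, -0.0211, 0.1822]
orientation: [-180.0, 0.0, -0.9]
force: [0.3, 0.2, -2.9]
grip_width: 0.465
gripper_force: 61.0
```

```bash
python3 -m pendant '[[0,0,-0.0005,0,0,0,-1],[0,0,-0.001,0,0,0,-1],[0,0,-0.001,0,0,0,-1],[0,0,-0.001,0,0,0,-1]]'
```

```text
time_s: 7.75
ee_pos: [0.4427, -0.0211, 0.1816]
orientation: [-180.0, -0.0, -0.9]
force: [-0.8, -1.2, -1.4]
grip_width: 0.462
gripper_force: 61.3
```

```bash
python3 -m pendant '[[0,0,-0.0005,0,0,0,-1],[0,0,-0.001,0,0,0,-1],[0,0,-0.001,0,0,0,-1],[0,0,-0.001,0,0,0,-1]]'
```

```text
time_s: 8.08
ee_pos: [0.443, -0.0211, 0.1816]
orientation: [-180.0, -0.0, -0.9]
force: [-3.3, 0.5, 6.9]
grip_width: 0.459
gripper_force: 62.3
```

Contact is firm at the predicted height. I'll ease off, release, check that the fingers are clear, then rise.

```bash
python3 -m pendant '[[0,0,0.0005,0,0,0,-1],[0,0,0.0005,0,0,0,-0.1],[0,0,0.0005,0,0,0,0],[0,0,0.0005,0,0,0,0.1],[0,0,0.0005,0,0,0,0.3],[0,0,0.0005,0,0,0,0.6],[0,0,0.0005,0,0,0,1],[0,0,0.0005,0,0,0,1],[0,0,0.0005,0,0,0,1],[0,0,0.0005,0,0,0,1],[0,0,0.0005,0,0,0,1]]' && python3 -m pendant '[[0,0,0.005,0,0,0,1],[0,0,0.015,0,0,0,1],[0,0,0.03,0,0,0,1],[0,0,0.05,0,0,0,1],[0,0,0.075,0,0,0,1],[0,0,0.1,0,0,0,1],[0,0,0.125,0,0,0,1],[0,0,0.145,0,0,0,1],[0,0,0.15,0,0,0,1],[0,0,0.15,0,0,0,1]]' && python3 -m pendant '[[-0.01,-0.01,0,0,0,0,1],[-0.02,-0.03,0,0,0,0,1],[-0.03,-0.06,0,0,0,0,1],[-0.04,-0.09,0,0,0,0,1],[-0.04,-0.12,0,0,0,0,1],[-0.04,-0.145,0,0,0,0,1],[-0.04,-0.155,0,0,0,0,1],[-0.04,-0.155,0,0,0,0,1],[-0.04,-0.155,0,0,0,0,1]]'
python3 - <<'E'
from h import *
snap("side","pics/s5.png");snap("top","pics/t5.png")
a=cv2.imread("pics/s5.png")[90:310,210:470];b=cv2.imread("pics/t5.png")[110:330,165:425]
cv2.imwrite("pics/f5.png",cv2.resize(cv2.hconcat([a,b]),None,fx=1.53,fy=1.53,interpolation=cv2.INTER_CUBIC))
E
```

```text
time_s: 9.0
ee_pos: [0.4426, -0.0211, 0.1808]
orientation: [180.0, -0.0, -0.9]
force: [0.4, 0.4, -0.3]
grip_width: 1.003
gripper_force: 0.0
time_s: 9.83
ee_pos: [0.4438, -0.0213, 0.3335]
orientation: [180.0, -0.3, -0.9]
force: [1.2, -0.3, -1.1]
grip_width: 0.995
gripper_force: 0.0
time_s: 10.58
ee_pos: [0.4019, -0.1755, 0.3295]
orientation: [-179.9, 0.1, -1.0]
force: [0.2, 1.3, -0.5]
grip_width: 1.007
gripper_force: 0.0
```

View pics/f5.png

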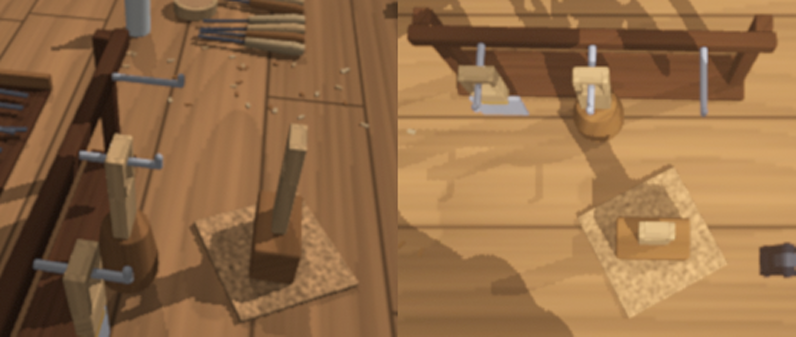

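The mallet stands upright at the centre of the pad (side view about (278,225), top view about (653,238)). The round mallet and scraper still hang on their hooks, and the gripper is clear.

```bash
python3 -c "
from workcell import hand_in; print(hand_in())"
```

```text
the job is handed in; nothing more can be done
None
```

The square-headed mallet is standing upright, head down, in the middle of the cork pad; I set it down gently, let go of it, and handed the job in at about 11 s, with the round-headed mallet and the scraper still on their hooks.

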